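# Clear the copper blanks into the catch drawer

## Robot

A 7-joint arm with a two-finger parallel gripper is mounted at the origin on the work surface. World frame = base frame: x ahead of the robot, y to its left, z up, the work surface at z = 0. Lengths are in m, angles in rad, forces in N, time in s.
With the tool pointing down it reaches from about 0.425 to 0.925 m from the base axis. Payload 6.8 kg.
Tool frame: the origin (TCP) lies midway between the tips of the shut fingers; the grasp point (between the pads) lies 19 mm behind it (pinch_z is the distance from the TCP to the grasp point, in m); z points along the fingers, y is the line along which they close (so a half turn about z gives the same grasp; the last joint's range is limited). The gripper opens to 85 mm and grips with 20 to 120 N. Pads are 22 mm wide; open, the fingers measure 114 mm over their backs; the gripper's body (76 mm by 85 mm) begins 54 mm behind the grasp point. The pads swing forward as they close: fully open they stand 13 mm farther back than shut.
Start: joints at [1.198, 0.477, 0.022, 1.555, -0.011, 1.109, -0.083], TCP at [0.177, -0.651, 0.231] pointing down, gripper open.
Joint ranges: [-2.96, 2.96], [-0.34, 2.1], [-1.41, 1.46], [0.24, 2.44], [-1.37, 4.51], [0.17, 1.92], [-2.96, 2.96]. Speed limits (rad/s): [2.39, 2.39, 3.14, 3.14, 3.14, 3.14, 3.14].

## Interface

Orientations are given as a 3x3 rotation matrix whose columns are the frame's x, y, z axes.
In Python, from cell import sense, snapshot, camera_model, finish_job, look_for, pinch_z gives the robot as it stands. The module is installed in compiled form; this text tells all that it offers.
- The arm moves only by the shell command python3 -m creep 'ROWS' [OPENING] [FORCE]. ROWS is JSON, a list of rows, each a list of 2 entries, a list of its own where there are three numbers: the shift along the tool's x, y, z in m, then the turn about the tool's z in degrees. A call has 1 to 8 rows; each row shifts and turns the commanded pose from where the row before left it, along the tool's axes as they then stand; what a row does not reach is not made up. A row lasts 1/12 s, in which the tool goes at most 41.7 mm and 7.16 degrees, less where a joint would pass 70% of its speed; a pose out of reach is approached as far as the arm can. A call with a gripper value outside its range is refused whole. OPENING is the finger opening in m, from 0 to 0.0854, set as the call begins (- or left out, the last holds). The fingers move at their own pace and stop on an object; FORCE is the grip in N (left out, the last holds). Time passes only in rows, so rows that do not move let the fingers close. It gives the time, the measured TCP pose, the force, the opening and the grip force at its end, in the units of the state.
- sense(): the state, without advancing time (a new reading comes with each control period).
- snapshot(name): name is "side" or "top"; returns (picture, depth): 420x560x3 uint8, red, green, blue; 420x560 float32, m along the optical axis (not along the pixel's ray), 0 where there is no reading.
- camera_model(name): a dict with "fx", "fy", "cx", "cy" (pixels), "rvec" (rotation vector, rad) and "tvec" (3), from world to camera coordinates, as OpenCV has them. Camera axes: x right, y down, z forward; pixel columns grow to the right and rows downward; lengths in m; the calibration is good to about 2 mm. A picture is of the moment at which its call begins. camera_model takes no time and is no camera call.
- finish_job(): hands the job in; it is judged then, once.
Trained networks look in the newest picture that a camera, given by its name, has taken for a name from the list of things; names that differ only in an ending like _2 or _b are one class to them, and where a whole thing is asked for, a point or a joint stands for the part that bears it (a point fixed in the world has none). Each returns a list of dicts, best first, with "conf" (0 to 1); they miss things now and then, are a little off and sometimes report something else, mostly with a low value. They report only what shows in the picture. A call takes as long as a camera call.
- look_for(camera, label): "rect" ([left, top, width, height] in pixels, round what is visible of it).
The state is a dict: "time_s": time; "joints": joint angles; "dq": joint speeds; "joint_torque": joint torques, N m; "position": TCP position; "ee_rot": TCP orientation; "force": force on the tool from outside, world axes, zero at the start; "ft_torque": the same for the moment, N m; "width": finger opening in m; "finger_force": force on a finger pad.
Only numpy, scipy, OpenCV 4.12 (cv2) and the standard library are available. Lean on these libraries where they do the work, as an engineer would, in place of code of your own. Each camera call takes 0.05 s, during which the arm holds its last target. There are 200 camera calls.

## Task

Clear the copper blanks off the chest's steel plate: pull the catch drawer open, tip the steel straightedge up by one end to get it out of its narrow slot box, and with it sweep the blanks together, several at a time, over the plate's open front edge into the drawer; do not take them off the plate with the fingers. Finish with every blank in the drawer and the drawer pushed fully shut, the straightedge set down wholly on the rubber mat, and the other things on the bench left where they are.

Things in the scene. Friction and masses are not known exactly. Their poses are not given: they have to be found in the camera images.
- chest: fixed blue chest, 290 (x) by 250 mm (y), with a steel plate as its top, 85 mm above the bench, and a drawer below that opens to the chest's -y. Origin: centre of its footprint on the bench. Rims 10 mm high stand on the plate at both sides (inner faces x = +-120 mm) and the back (inner face y = +115 mm); the front edge (y = -125 mm) has none: what is pushed over it drops into the open drawer
- drawer (a joint): catch drawer of the chest, m: 0 shut, 0.130 fully open (it travels along the chest's -y); it starts shut or a little ajar, runs stiffly (about 2.5 N) and stays where it is left
- drawer_in (a point): point on the drawer's inner floor, 10 mm above the bench, moving with the drawer (at the chest's x = y = 0 when shut; axes as the chest's). The drawer's inside reaches from -133 to +133 mm in x and -125 to +80 mm in y of it; side walls stand 56 mm over this floor, the 8 mm thick front panel 60 mm
- drawer_handle (a point): middle of the drawer's straight handle, a 10 mm round bar 116 mm long along the chest's x, standing 40 mm (centre) out from the drawer front, 56 mm above the bench, carried by two stubs at +-50 mm
- straightedge: loose bright steel straightedge, a plain flat bar 150 x 10 x 36 mm (x, y, z of its own frame), about 0.42 kg, origin at its centre. It starts standing on its 10 mm edge, lengthwise in the slot box, its underside 6 mm and its top 42 mm above the bench
- edge_end_a (a point): middle of the straightedge's end face at its -x end (75 mm from the centre)
- edge_end_b (a point): middle of the straightedge's end face at its +x end (75 mm from the centre)
- slotbox: fixed narrow box, long axis x, origin at the centre of its footprint on the bench. Inside 184 mm long (x -92 to 92) and 18 mm wide; floor 6 mm, rim 61 mm above the bench; walls 4 mm. At its -x end (x -92 to -40) both long walls are cut down to 14 mm above the bench so that fingers can take the straightedge's end; the 26 mm wide end walls stand full height. Fingers fit in nowhere else
- mat: fixed black rubber mat, 220 x 110 x 4 mm (x, y, z), origin at the centre of its underside on the bench
- blank0: loose plain copper disc blank, 34 mm across, 8 mm thick, 65 g, lying flat on the chest's plate at the start; origin at the centre of its underside. Six to nine such blanks are present; absent ones read None
- blank1: loose plain copper disc blank, 34 mm across, 8 mm thick, 65 g, lying flat on the chest's plate at the start; origin at the centre of its underside. Six to nine such blanks are present; absent ones read None
- blank2: loose plain copper disc blank, 34 mm across, 8 mm thick, 65 g, lying flat on the chest's plate at the start; origin at the centre of its underside. Six to nine such blanks are present; absent ones read None
- blank3: loose plain copper disc blank, 34 mm across, 8 mm thick, 65 g, lying flat on the chest's plate at the start; origin at the centre of its underside. Six to nine such blanks are present; absent ones read None
- blank4: loose plain copper disc blank, 34 mm across, 8 mm thick, 65 g, lying flat on the chest's plate at the start; origin at the centre of its underside. Six to nine such blanks are present; absent ones read None
- blank5: loose plain copper disc blank, 34 mm across, 8 mm thick, 65 g, lying flat on the chest's plate at the start; origin at the centre of its underside. Six to nine such blanks are present; absent ones read None
- blank6: loose plain copper disc blank, 34 mm across, 8 mm thick, 65 g, lying flat on the chest's plate at the start; origin at the centre of its underside. Six to nine such blanks are present; absent ones read None
- blank7: loose plain copper disc blank, 34 mm across, 8 mm thick, 65 g, lying flat on the chest's plate at the start; origin at the centre of its underside. Six to nine such blanks are present; absent ones read None
- blank8: loose plain copper disc blank, 34 mm across, 8 mm thick, 65 g, lying flat on the chest's plate at the start; origin at the centre of its underside. Six to nine such blanks are present; absent ones read None
- wrench: bystander, loose: open-ended wrench, 170 mm, lying flat; origin at its underside
- rivet_jar: bystander, loose: grey jar with a dark cap, 60 mm across, 85 mm tall; origin at its underside
- oil_can: bystander, loose: plain grey can, 64 mm across, 75 mm tall; origin at its underside
- file_brush: bystander, loose: hand brush, 200 mm, lying flat; origin at its underside
- flange: bystander, loose: steel ring flange lying flat, 90 mm across, 12 mm thick; origin at its underside

How it is judged:
On the way, in this order (a step that is already met when the one before it is completed fails the run):
1. the straightedge, still in its slot box, is tipped up by one end to 15 degrees or more ((angle between straightedge's own x axis and vertical below 1.309 rad or angle between straightedge's own x axis and vertical above 1.833 rad) and horizontal distance between straightedge and slotbox below 0.11 m and height (world z) of straightedge below 0.11 m), for 0.1 s.
2. at least two blanks (of blank0 to blank4, which are always present) slide on the plate at the same time while the straightedge pushes on blanks ((contact force between straightedge and blank0 above 0.02 N or contact force between straightedge and blank1 above 0.02 N or contact force between straightedge and blank2 above 0.02 N or contact force between straightedge and blank3 above 0.02 N or contact force between straightedge and blank4 above 0.02 N or contact force between straightedge and blank5 above 0.02 N or contact force between straightedge and blank6 above 0.02 N or contact force between straightedge and blank7 above 0.02 N or contact force between straightedge and blank8 above 0.02 N) and (((linear speed of blank1 above 0.006 m/s and z of blank1 in the frame of chest above 0.081 m) and (linear speed of blank0 above 0.006 m/s and z of blank0 in the frame of chest above 0.081 m)) or ((linear speed of blank2 above 0.006 m/s and z of blank2 in the frame of chest above 0.081 m) and (linear speed of blank0 above 0.006 m/s and z of blank0 in the frame of chest above 0.081 m)) or ((linear speed of blank2 above 0.006 m/s and z of blank2 in the frame of chest above 0.081 m) and (linear speed of blank1 above 0.006 m/s and z of blank1 in the frame of chest above 0.081 m)) or ((linear speed of blank3 above 0.006 m/s and z of blank3 in the frame of chest above 0.081 m) and (linear speed of blank0 above 0.006 m/s and z of blank0 in the frame of chest above 0.081 m)) or ((linear speed of blank3 above 0.006 m/s and z of blank3 in the frame of chest above 0.081 m) and (linear speed of blank1 above 0.006 m/s and z of blank1 in the frame of chest above 0.081 m)) or ((linear speed of blank3 above 0.006 m/s and z of blank3 in the frame of chest above 0.081 m) and (linear speed of blank2 above 0.006 m/s and z of blank2 in the frame of chest above 0.081 m)) or ((linear speed of blank4 above 0.006 m/s and z of blank4 in the frame of chest above 0.081 m) and (linear speed of blank0 above 0.006 m/s and z of blank0 in the frame of chest above 0.081 m)) or ((linear speed of blank4 above 0.006 m/s and z of blank4 in the frame of chest above 0.081 m) and (linear speed of blank1 above 0.006 m/s and z of blank1 in the frame of chest above 0.081 m)) or ((linear speed of blank4 above 0.006 m/s and z of blank4 in the frame of chest above 0.081 m) and (linear speed of blank2 above 0.006 m/s and z of blank2 in the frame of chest above 0.081 m)) or ((linear speed of blank4 above 0.006 m/s and z of blank4 in the frame of chest above 0.081 m) and (linear speed of blank3 above 0.006 m/s and z of blank3 in the frame of chest above 0.081 m)))), for 0.1 s.
At the end, for the whole second after the job is handed in: Every blank present lies at rest in the drawer, the drawer is shut to within 8 mm, and the straightedge rests released with both ends over the rubber mat (flat or on its edge, within 3 mm of the mat's outline) (value of joint drawer below 0.008 m and x of blank0 in the frame of drawer_in between -0.135 and 0.135 m and y of blank0 in the frame of drawer_in between -0.127 and 0.083 m and z of blank0 in the frame of drawer_in between -0.005 and 0.06 m and linear speed of each of blank0, blank1, blank2, blank3, blank4, blank5, blank6, blank7, blank8 below 0.03 m/s and x of blank1 in the frame of drawer_in between -0.135 and 0.135 m and y of blank1 in the frame of drawer_in between -0.127 and 0.083 m and z of blank1 in the frame of drawer_in between -0.005 and 0.06 m and x of blank2 in the frame of drawer_in between -0.135 and 0.135 m and y of blank2 in the frame of drawer_in between -0.127 and 0.083 m and z of blank2 in the frame of drawer_in between -0.005 and 0.06 m and x of blank3 in the frame of drawer_in between -0.135 and 0.135 m and y of blank3 in the frame of drawer_in between -0.127 and 0.083 m and z of blank3 in the frame of drawer_in between -0.005 and 0.06 m and x of blank4 in the frame of drawer_in between -0.135 and 0.135 m and y of blank4 in the frame of drawer_in between -0.127 and 0.083 m and z of blank4 in the frame of drawer_in between -0.005 and 0.06 m and x of blank5 in the frame of drawer_in between -0.135 and 0.135 m and y of blank5 in the frame of drawer_in between -0.127 and 0.083 m and z of blank5 in the frame of drawer_in between -0.005 and 0.06 m and x of blank6 in the frame of drawer_in between -0.135 and 0.135 m and y of blank6 in the frame of drawer_in between -0.127 and 0.083 m and z of blank6 in the frame of drawer_in between -0.005 and 0.06 m and x of blank7 in the frame of drawer_in between -0.135 and 0.135 m and y of blank7 in the frame of drawer_in between -0.127 and 0.083 m and z of blank7 in the frame of drawer_in between -0.005 and 0.06 m and x of blank8 in the frame of drawer_in between -0.135 and 0.135 m and y of blank8 in the frame of drawer_in between -0.127 and 0.083 m and z of blank8 in the frame of drawer_in between -0.005 and 0.06 m and x of edge_end_a in the frame of mat between -0.113 and 0.113 m and y of edge_end_a in the frame of mat between -0.058 and 0.058 m and z of edge_end_a in the frame of mat between 0 and 0.03 m and x of edge_end_b in the frame of mat between -0.113 and 0.113 m and y of edge_end_b in the frame of mat between -0.058 and 0.058 m and z of edge_end_b in the frame of mat between 0 and 0.03 m and linear speed of straightedge below 0.02 m/s); the robot touches nothing.
It fails at once if a blank that is on the plate is gripped or shoved by the fingers (over 1.5 N) ((contact force between the fingers and blank0 above 1.5 N and z of blank0 in the frame of chest above 0.081 m) or (contact force between the fingers and blank1 above 1.5 N and z of blank1 in the frame of chest above 0.081 m) or (contact force between the fingers and blank2 above 1.5 N and z of blank2 in the frame of chest above 0.081 m) or (contact force between the fingers and blank3 above 1.5 N and z of blank3 in the frame of chest above 0.081 m) or (contact force between the fingers and blank4 above 1.5 N and z of blank4 in the frame of chest above 0.081 m) or (contact force between the fingers and blank5 above 1.5 N and z of blank5 in the frame of chest above 0.081 m) or (contact force between the fingers and blank6 above 1.5 N and z of blank6 in the frame of chest above 0.081 m) or (contact force between the fingers and blank7 above 1.5 N and z of blank7 in the frame of chest above 0.081 m) or (contact force between the fingers and blank8 above 1.5 N and z of blank8 in the frame of chest above 0.081 m)).
It fails at once if a bystander is moved more than 30 mm (distance of any of wrench, rivet_jar, oil_can, file_brush, flange from where it was at the start of the episode above 0.03 m).
Of blank5, blank6, blank7, blank8 only 1 to 4 are there at a start; the rules pass over those that are not, and their reading is None.
At some moment in a run one of blank0, blank1, blank2, blank3, blank4, blank5, blank6, blank7, blank8 may be knocked a few centimetres aside while the robot is not near it.
Once in a run the grip may slacken for a moment while it holds something.
It also fails if it takes over 200 s, if anything falls off the work surface, if the arm or the gripper's body presses on something with over 40 N, if the wrist force passes 120 N, or if a joint passes its speed limit or range.

## Working session

There is one attempt and no reset: what is moved stays moved. The work goes in short steps, Python scripts to look and compute and a shell command to move; the robot and the scene stay as the last step left them, time stands still between calls to the robot, and variables do not carry over. Pictures are saved under pics/ and viewed, at most 14 in all, crops included, and the job is handed in when it is done.

```bash
mkdir -p pics; ls; cat > h.py <<'E'
import numpy as np, cv2
from cell import *
def cam(n):
    m=camera_model(n); R=cv2.Rodrigues(np.array(m['rvec'],float))[0]; return m,R,np.array(m['tvec'],float).ravel()
def cloud(n,d):
    m,R,t=cam(n); v,u=np.mgrid[:d.shape[0],:d.shape[1]]
    P=np.stack([(u-m['cx'])/m['fx']*d,(v-m['cy'])/m['fy']*d,d],-1)
    W=(P-t)@R; W[d<=0]=np.nan; return W
def proj(n,p):
    m,R,t=cam(n); q=R@np.array(p,float)+t; return m['fx']*q[0]/q[2]+m['cx'],m['fy']*q[1]/q[2]+m['cy']
def shot(n,f=None):
    im,d=snapshot(n)
    if f: cv2.imwrite('pics/'+f,im[:,:,::-1])
    return im,d,cloud(n,d)
def rel(p):  # vector to world point in tool axes
    s=sense(); return np.array(s['ee_rot']).T@(np.array(p)-np.array(s['position']))
E
python3 - <<'E'
from h import *
s=sense(); print(s); print(pinch_z)
for n in('top','side'):
    im,d,W=shot(n,n+'0.png')
    m,R,t=cam(n); print(n,-R.T@t,R[2],m['fx'])
    for l in ['chest','drawer_handle','straightedge','slotbox','mat','blank0','wrench','rivet_jar','oil_can','file_brush','flange']:
        for r in look_for(n,l)[:9]:
            x,y,w,h=map(int,r['rect']); c=W[min(y+h//2,419),min(x+w//2,559)]
            print(l,round(r['conf'],2),[x,y,w,h],c.round(3))
E
```

```text
pics
{'time_s': 0.0, 'joints': array([ 1.19790016,  0.47776531,  0.02233401,  1.55649589, -0.01155189,
        1.1092903 , -0.0831085 ]), 'dq': array([-2.02073045e-03,  1.03353850e-03,  3.56029011e-05, -5.66893297e-04,
        2.56929896e-03, -4.91639552e-04,  5.34586618e-04]), 'joint_torque': array([ 1.06214833e-03, -5.96439135e+01,  1.60855427e+00, -2.81199718e+01,
        1.25398379e-02,  9.37726203e-03,  2.67482037e-06]), 'position': array([ 0.17649731, -0.65088128,  0.23033016]), 'ee_rot': array([[ 9.65147261e-01,  2.61706799e-01, -5.62567621e-04],
       [ 2.61707389e-01, -9.65145690e-01,  1.74330611e-03],
       [-8.67246530e-05, -1.82977522e-03, -9.99998322e-01]]), 'force': array([ 0.39324911, -0.2472287 ,  0.8364342 ]), 'ft_torque': array([ 0.01174393, -0.05278274,  0.03898254]), 'finger_force': 0.0, 'width': 0.08526659359536173}
0.0187
top [ 0.43132464 -0.05570336  1.39668957] [ 0.1402133  -0.00619464 -0.99010194] 421.81744049071693
chest 0.8 [191, 178, 102, 99] [0.553 0.055 0.097]
chest 0.33 [129, 177, 50, 38] [0.669 0.351 0.022]
drawer_handle 0.96 [274, 194, 25, 84] [ 0.5
[... 1827 characters left out ...]
28 0.093]
blank0 0.63 [250, 225, 12, 8] [0.622 0.045 0.092]
blank0 0.61 [267, 233, 16, 15] [0.557 0.053 0.092]
blank0 0.54 [262, 244, 16, 11] [0.549 0.087 0.094]
wrench 0.62 [325, 159, 51, 9] [ 0.603 -0.511  0.001]
wrench 0.43 [168, 350, 110, 69] [0.466 0.381 0.005]
rivet_jar 0.71 [304, 150, 17, 28] [ 0.679 -0.355  0.055]
oil_can 0.78 [182, 218, 24, 35] [0.767 0.131 0.066]
oil_can 0.38 [363, 188, 9, 17] [ 0.459 -0.322  0.029]
oil_can 0.26 [238, 231, 9, 8] [0.639 0.084 0.093]
file_brush 0.57 [138, 281, 31, 81] [0.688 0.36  0.021]
file_brush 0.24 [293, 212, 35, 20] [ 0.566 -0.148 -0.001]
flange 0.64 [273, 170, 26, 21] [ 0.747 -0.297 -0.002]
flange 0.49 [291, 212, 57, 38] [ 0.483 -0.044  0.084]
```

```bash
python3 - <<'E'
from h import *
im=cv2.imread('pics/top0.png'); c=cv2.resize(im[140:320,105:445],None,fx=2.35,fy=2.35,interpolation=cv2.INTER_CUBIC); cv2.imwrite('pics/top0c.png',c)
im,d,W=shot('top')
# chest plate outline by height; mat; slotbox
def box(mask,name):
    p=W[mask][:,:2].astype(np.float32); (c,s,a)=cv2.minAreaRect(p); print(name,len(p),np.round(c,4),np.round(s,3),a)
def comp(mask,near):
    n,l,st,ce=cv2.connectedComponentsWithStats(mask.astype(np.uint8))
    u,v=near; k=np.argmin([1e9]+[np.hypot(*(ce[i]-[u,v])) if st[i,4]>40 else 1e9 for i in range(1,n)]); return l==k
Z=W[...,2]
box(comp((Z>.075)&(Z<.11),(235,228)),'chest')
box(comp((Z>.052)&(Z<.07),(363,238)),'slot')
g=im.max(2); print(g[268,137])
box(comp((g<60)&(abs(Z-.004)<.012)&(W[...,1]>.3),(137,268)),'mat')
print(W[228,270:300].round(3)[::2])
E
```

```text
chest 7473 [0.5545 0.0714] [0.251 0.291] 83.6382827758789
slot 169 [ 0.5419 -0.3443] [0.027 0.134] 79.75679016113281
56
mat 2042 [0.4342 0.4092] [0.105 0.212] 79.86466217041016
[[ 0.549 -0.031  0.083]
 [ 0.549 -0.037  0.086]
 [ 0.549 -0.043  0.086]
 [ 0.548 -0.05   0.088]
 [ 0.555 -0.056  0.015]
 [ 0.55  -0.062  0.069]
 [ 0.549 -0.068  0.073]
 [ 0.556 -0.076 -0.004]
 [ 0.555 -0.082  0.004]
 [ 0.555 -0.089 -0.002]
 [ 0.555 -0.096  0.005]
 [ 0.555 -0.102 -0.002]
 [ 0.549 -0.106  0.066]
 [ 0.549 -0.113  0.06 ]
 [ 0.554 -0.122  0.002]]
```

View pics/top0c.png

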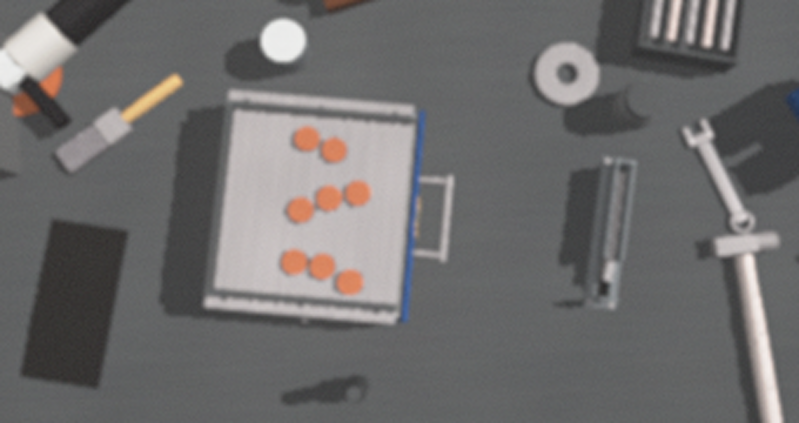

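View pics/side0.png

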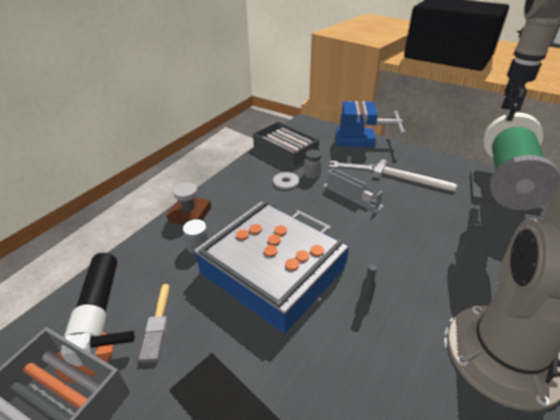

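The picture shows 8 blanks on the plate (crop px x 285–357, y 138–283), the drawer front and handle at right (about 448,219), the slot box at (610,235) with its cut-down end at the bottom, and the mat at (75,303). The side view agrees.

```bash
cat >> h.py <<'E'
C=np.array([.5545,.0714]); a=np.radians(-6.4); CX=np.array([np.cos(a),np.sin(a)]); CY=np.array([-np.sin(a),np.cos(a)])
def c2w(x,y): return C+x*CX+y*CY
def w2c(p): q=np.asarray(p)[...,:2]-C; return np.stack([q@CX,q@CY],-1)
def go(p,yaw):
    s=sense(); R=np.array(s['ee_rot']); y0=np.degrees(np.arctan2(R[1,0],R[0,0])); t=-((yaw-y0+180)%360-180)
    y=np.radians(yaw); X=np.array([np.cos(y),np.sin(y),0]); Y=np.array([np.sin(y),-np.cos(y),0])
    d=np.array(p)-s['position']; print('yaw',y0.round(2),'turn',t.round(2),'shift after turn',(d@X).round(4),(d@Y).round(4),(-d[2]).round(4))
E
python3 - <<'E'
from h import *
for n in('top','side'):
    im,d,W=shot(n); c=w2c(W); Z=W[...,2]
    m=(Z>.045)&(Z<.075)&(abs(c[...,0])<.05)&(c[...,1]<-.15)&(c[...,1]>-.24); p=c[m]; print(n,m.sum(),np.median(p,0),p.min(0),p.max(0),np.median(Z[m]))
    m=(Z>.055)&(Z<.08)&(abs(c[...,0])<.12)&(c[...,1]<-.11)&(c[...,1]>-.16);print('panel',m.sum(),np.median(c[m],0),c[m].max(0))
    m=(Z>.06)&(abs(c[...,0])<.2)&(abs(c[...,1])<.2); q=c[m]; print(np.percentile(q,[1,99],axis=0))
go([*c2w(0,-.173),.16],-6.4)
E
```

```text
top 122 [ 0.00061747 -0.17992373] [-0.04971296 -0.18610176] [ 0.04984785 -0.15117858] 0.061179747765337966
panel 227 [ 0.00065604 -0.13756445] [ 0.11990267 -0.11182798]
[[-0.14238831 -0.17337542]
 [ 0.14320003  0.12205004]]
side 130 [ 0.00329749 -0.17459362] [-0.04966812 -0.18118501] [ 0.04994315 -0.15018369] 0.05870248747833627
panel 41 [-0.01167162 -0.14005705] [ 0.11367326 -0.13444377]
[[-0.14503454 -0.1218766 ]
 [ 0.14456692  0.12851185]]
yaw 15.17 turn 21.57 shift after turn 0.2949 -0.5875 0.0713
```

```bash
python3 -m creep '[[[0,0,0],7.1],[[0,0,0],7.1],[[0,0,0],7.1],[[0.018,-0.036,0.003],0.27],[[0.018,-0.036,0.003],0],[[0.018,-0.036,0.003],0],[[0.018,-0.036,0.003],0],[[0.018,-0.036,0.003],0]]' 0.04 100
python3 -m creep '[[[0.018,-0.036,0.003],0],[[0.018,-0.036,0.003],0],[[0.018,-0.036,0.003],0],[[0.018,-0.036,0.003],0],[[0.018,-0.036,0.003],0],[[0.018,-0.036,0.003],0],[[0.018,-0.036,0.003],0],[[0.018,-0.036,0.003],0]]'
python3 -m creep '[[[0.018,-0.036,0.003],0],[[0.018,-0.036,0.003],0],[[0.018,-0.036,0.003],0],[[0,0,0],0]]'
python3 -c "
from h import *
go([*c2w(0,-.177),.04],-6.4)
shot('top');shot('side','s1.png')"
```

```text
time_s: 2.02
position: [0.2868, -0.4809, 0.2163]
ee_rot: [[0.994, -0.112, 0.0], [-0.112, -0.994, -0.0], [0.0, 0.0, -1.0]]
force: [1.5, 0.5, 0.3]
width: 0.04
finger_force: 0.0
time_s: 2.68
position: [0.4621, -0.2107, 0.1926]
ee_rot: [[0.994, -0.112, 0.001], [-0.112, -0.994, -0.0], [0.001, 0.0, -1.0]]
force: [1.2, -1.5, -0.2]
width: 0.0399
finger_force: 0.0
time_s: 3.02
position: [0.5312, -0.1018, 0.1834]
ee_rot: [[0.995, -0.1, 0.003], [-0.1, -0.995, 0.004], [0.003, -0.005, -1.0]]
force: [0.6, 0.7, -1.1]
width: 0.04
finger_force: 0.0
yaw -5.75 turn 0.65 shift after turn 0.0039 0.0022 0.1434
```

```bash
python3 -m creep '[[[0.004,0.002,0.035],0.6],[[0,0,0.036],0],[[0,0,0.036],0],[[0,0,0.036],0],[[0,0,0],0]]'
python3 -m creep '[[[0,0,0],0],[[0,0,0],0],[[0,0,0],0],[[0,0,0],0]]' 0.0 100
```

```text
time_s: 3.53
position: [0.525, -0.1149, 0.0345]
ee_rot: [[0.992, -0.124, -0.011], [-0.124, -0.992, 0.001], [-0.011, 0.001, -1.0]]
force: [-1.7, 0.4, -0.0]
width: 0.0399
finger_force: 0.0
time_s: 3.87
position: [0.5316, -0.1137, 0.0425]
ee_rot: [[0.993, -0.122, 0.003], [-0.122, -0.993, -0.001], [0.003, 0.0, -1.0]]
force: [-3.1, 1.8, 5.2]
width: 0.0061
finger_force: 98.0
```

```bash
python3 -m creep '[[[0,0.01,0],0],[[0,0.018,0],0],[[0,0.018,0],0],[[0,0.018,0],0],[[0,0.018,0],0],[[0,0.018,0],0],[[0,0.018,0],0],[[0,0.010,0],0]]'
python3 -m creep '[[[0,0,0],0],[[0,0,0],0]]'
python3 -c "
from h import *
print(w2c(sense()['position']))"
```

```text
time_s: 4.53
position: [0.5188, -0.2276, 0.0425]
ee_rot: [[0.993, -0.115, 0.004], [-0.115, -0.993, 0.015], [0.002, -0.016, -1.0]]
force: [0.7, 57.8, 20.6]
width: 0.0062
finger_force: 102.4
time_s: 4.7
position: [0.5188, -0.2274, 0.0425]
ee_rot: [[0.994, -0.112, 0.003], [-0.112, -0.994, 0.013], [0.002, -0.013, -1.0]]
force: [0.3, 34.4, 14.6]
width: 0.0063
finger_force: 101.1
[-0.00214072 -0.30094369]
```

```bash
python3 -m creep '[[[0,-0.004,0],0],[[0,0,0],0],[[0,0,0],0],[[0,0,0],0]]' 0.04
python3 -m creep '[[[0,0,-0.035],0],[[0,0,-0.035],0],[[0,0,-0.035],0],[[0,-0.04,-0.02],0],[[0,-0.04,0],0],[[0,-0.04,0],0],[[0,0,0],0],[[0,0,0],0]]'
python3 - <<'E'
from h import *
for n in('top','side'):
    im,d,W=shot(n,n+'1.png'); Z=W[...,2]; S=np.array([.5143,-.3393]); b=np.radians(-10.2); X=np.array([np.cos(b),np.sin(b)]);Y=np.array([-np.sin(b),np.cos(b)])
    q=W[...,:2]-S; x=q@X; y=q@Y
    for zl,zh in((.052,.07),(.036,.050),(.02,.035)):
        m=(Z>zl)&(Z<zh)&(abs(x)<.12)&(abs(y)<.03); print(n,zl,m.sum(),np.percentile(x[m],[0,3,50,97,100]).round(3),np.percentile(y[m],[3,50,97]).round(3))
    im2=im[:,:,::-1]
    if n=='top': A=cv2.resize(im2[195:285,320:400],None,fx=6,fy=6)
    else: B=cv2.resize(im2[150:225,310:390],None,fx=6,fy=6)
h=max(A.shape[0],B.shape[0]); P=np.zeros((h,800,3),np.uint8)
A=cv2.resize(A,(400,450));B=cv2.resize(B,(400,375));P=np.zeros((450,800,3),np.uint8);P[:450,:400]=A;P[:375,400:]=B;cv2.imwrite('pics/slot.png',P)
E
```

```text
time_s: 5.03
position: [0.516, -0.2384, 0.0414]
ee_rot: [[0.992, -0.123, 0.002], [-0.123, -0.992, -0.002], [0.002, 0.002, -1.0]]
force: [-0.4, -0.7, 0.6]
width: 0.0397
finger_force: 0.0
time_s: 5.7
position: [0.5305, -0.1185, 0.1647]
ee_rot: [[0.993, -0.118, 0.002], [-0.118, -0.993, -0.0], [0.002, -0.0, -1.0]]
force: [-0.4, -0.3, -0.4]
width: 0.0397
finger_force: 0.0
top 0.052 177 [-0.097 -0.096  0.025  0.092  0.095] [-0.013  0.     0.013]
top 0.036 233 [-0.097 -0.066  0.009  0.085  0.093] [-0.01   0.     0.013]
top 0.02 79 [-0.096 -0.071  0.008  0.088  0.091] [-0.01   0.005  0.013]
side 0.052 236 [-0.099 -0.097  0.017  0.091  0.095] [-0.01   0.002  0.018]
side 0.036 227 [-0.099 -0.097 -0.002  0.086  0.091] [-0.009  0.014  0.018]
side 0.02 191 [-0.099 -0.097 -0.006  0.086  0.093] [-0.001  0.015  0.018]
```

View pics/slot.png

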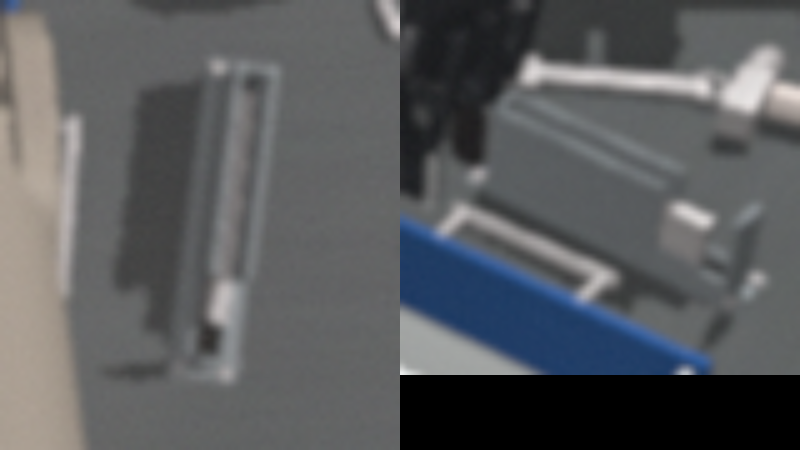

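The crop shows the bar's bright end sticking out of the tall walls in the cut-down end (left part, about (218,300)), ending near local x = -67 mm; slot box pose confirmed. The drawer is open.

```bash
cat >> h.py <<'E'
S=np.array([.5143,-.3393]); b=np.radians(-10.2); SX=np.array([np.cos(b),np.sin(b)]);SY=np.array([-np.sin(b),np.cos(b)])
E
python3 -c "
from h import *
p=S-.056*SX+.001*SY; go([*p,.019],-10.2)"
```

```text
yaw -7.1 turn 3.1 shift after turn -0.0327 0.2157 0.1452
```

```bash
python3 -m creep '[[[0,0,0],3.1],[[-0.0055,0.036,0],0],[[-0.0055,0.036,0],0],[[-0.0055,0.036,0],0],[[-0.0055,0.036,0],0],[[-0.0055,0.036,0],0],[[-0.0055,0.036,0],0],[[0,0,0],0]]' 0.05 20
python3 -m creep '[[[0,0,0.03],0],[[0,0,0.03],0],[[0,0,0.015],0],[[0,0,0],0],[[0,0,0],0]]'
python3 -c "
from h import *
p=S-.056*SX+.001*SY; go([*p,.019],-10.2)
im,d,W=shot('side');im2,d,W=shot('top')
P=np.zeros((520,800,3),np.uint8);P[:,:400]=cv2.resize(im2[190:294,320:400],(400,520));P[:480,400:]=cv2.resize(im[130:226,310:390],(400,480));cv2.imwrite('pics/s2.png',P[:,:,::-1])"
```

```text
time_s: 6.47
position: [0.4537, -0.338, 0.1639]
ee_rot: [[0.982, -0.19, -0.002], [-0.19, -0.982, -0.005], [-0.001, 0.005, -1.0]]
force: [-0.5, -0.4, -0.4]
width: 0.05
finger_force: 0.0
time_s: 6.88
position: [0.4582, -0.3283, 0.0884]
ee_rot: [[0.984, -0.178, -0.002], [-0.178, -0.984, 0.0], [-0.002, 0.0, -1.0]]
force: [0.0, -0.1, 1.2]
width: 0.05
finger_force: 0.0
yaw -10.24 turn -0.04 shift after turn 0.0012 -0.0001 0.0694
```

View pics/s2.png

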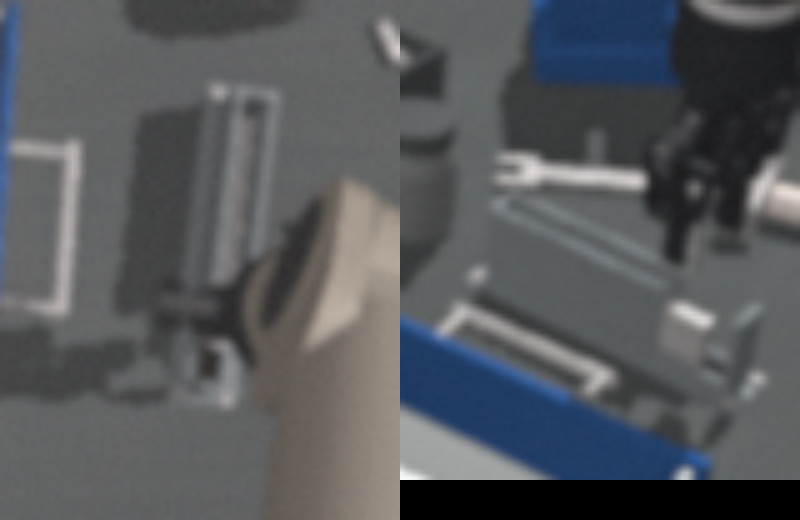

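The fingers stand just above the bar's end (right part, ~(690,240) over (688,320)); alignment is good, so I descend and close lightly.

```bash
python3 -m creep '[[[0.001,0,0.03],0],[[0,0,0.03],0],[[0,0,0.009],0],[[0,0,0],0],[[0,0,0],0]]'
python3 -m creep '[[[0,0,0],0],[[0,0,0],0],[[0,0,0],0],[[0,0,0],0],[[0,0,0],0],[[0,0,0],0]]' 0.0 20
python3 -m creep '[[[0,0,-0.008],0],[[0,0,-0.008],0],[[0,0,-0.008],0],[[0,0,-0.008],0],[[0,0,-0.008],0],[[0,0,-0.008],0],[[0,0,0],0],[[0,0,0],0]]'
```

```text
time_s: 7.4
position: [0.461, -0.3277, 0.021]
ee_rot: [[0.984, -0.176, 0.001], [-0.176, -0.984, -0.001], [0.001, 0.0, -1.0]]
force: [-0.2, -0.2, -0.4]
width: 0.0504
finger_force: 0.0
time_s: 7.9
position: [0.4612, -0.3277, 0.0212]
ee_rot: [[0.984, -0.175, 0.002], [-0.175, -0.984, -0.001], [0.002, 0.001, -1.0]]
force: [0.3, 0.6, 6.8]
width: 0.0091
finger_force: 23.4
time_s: 8.57
position: [0.4609, -0.3277, 0.0687]
ee_rot: [[0.984, -0.176, 0.001], [-0.176, -0.984, -0.001], [0.001, 0.001, -1.0]]
force: [-1.4, -0.0, -2.0]
width: 0.0093
finger_force: 21.9
```

```bash
python3 -c "
from h import *
im,d,W=shot('side');im2,d,W=shot('top')
P=np.zeros((520,800,3),np.uint8);P[:,:400]=cv2.resize(im2[190:294,320:400],(400,520));P[:480,400:]=cv2.resize(im[130:226,310:390],(400,480));cv2.imwrite('pics/s3.png',P[:,:,::-1]);print(sense()['position'],sense()['ft_torque'])"
```

```text
[ 0.46060649 -0.32758608  0.06826994] [-0.04569588  0.15009043 -0.05356453]
```

View pics/s3.png

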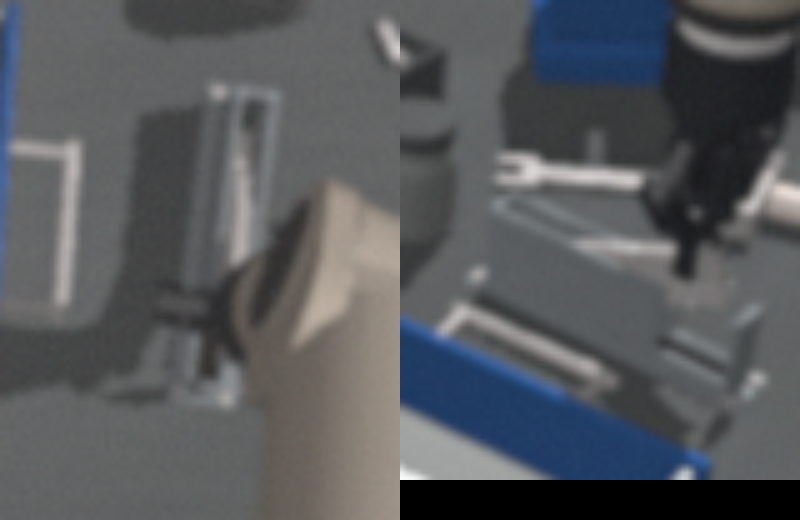

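The bar is tipped about 20° (its top edge shows sloping up to the fingers, right part (580,245)→(690,290)). I lower it level again, grip firmly and lift it out level.

```bash
python3 -m creep '[[[0,0,0],0],[[0,0,-0.006],0],[[0,0,0],0],[[0,0,0.012],0],[[0,0,0.012],0],[[0,0,0.012],0],[[0,0,0.012],0],[[0,0,0.008],0]]'
python3 -m creep '[[[0,0,0],0],[[0,0,0],0],[[0,0,0],0],[[0,0,0],0]]' 0.0 120
python3 -m creep '[[[0,0,-0.01],0],[[0,0,-0.02],0],[[0,0,-0.02],0],[[0,0,-0.02],0],[[0,0,-0.02],0],[[0,0,-0.02],0],[[0,0,-0.02],0],[[0,0,0],0]]'
python3 -c "
from h import *
im,d,W=shot('side');im2,d,W=shot('top')
P=np.zeros((520,800,3),np.uint8);P[:,:400]=cv2.resize(im2[190:294,320:400],(400,520));P[:480,400:]=cv2.resize(im[130:226,310:390],(400,480));cv2.imwrite('pics/s4.png',P[:,:,::-1]);print(sense()['position'],sense()['ft_torque'])
go([.4342,.4092,.15],-10.1)"
```

```text
time_s: 9.33
position: [0.4608, -0.3272, 0.0179]
ee_rot: [[0.984, -0.176, -0.0], [-0.176, -0.984, 0.0], [-0.0, -0.0, -1.0]]
force: [-16.0, 9.0, 56.8]
width: 0.0093
finger_force: 32.4
time_s: 9.67
position: [0.4608, -0.3272, 0.0181]
ee_rot: [[0.984, -0.175, 0.0], [-0.175, -0.984, -0.0], [0.0, 0.0, -1.0]]
force: [-5.7, 2.6, 14.2]
width: 0.0078
finger_force: 118.6
time_s: 10.33
position: [0.4629, -0.3282, 0.1507]
ee_rot: [[0.985, -0.175, 0.005], [-0.175, -0.985, -0.003], [0.006, 0.002, -1.0]]
force: [1.5, -1.3, -4.5]
width: 0.0073
finger_force: 117.5
[ 0.46069291 -0.32707934  0.14723344] [ 0.05398644  0.33193833 -0.01452149]
yaw -10.08 turn 0.02 shift after turn -0.1552 -0.7202 -0.0028
```

View pics/s4.png

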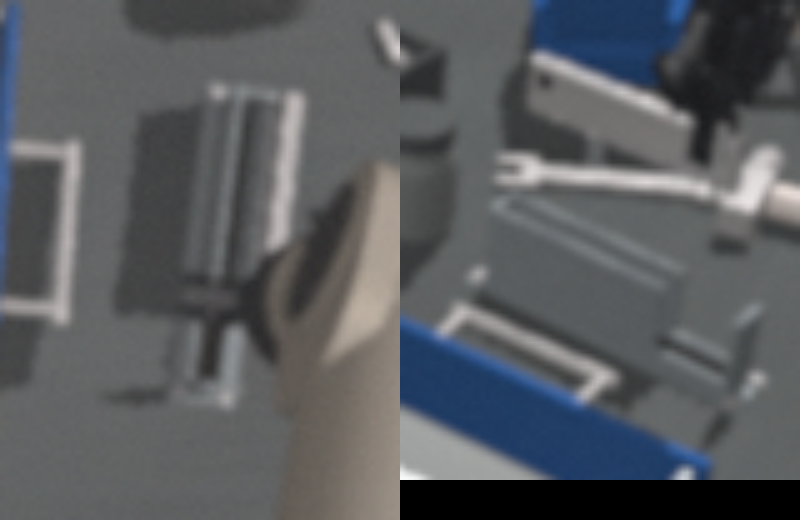

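The bar hangs level and clear of the slot box. Now I carry it over to the mat to regrip at the middle.

```bash
python3 -m creep '[[[0,-0.02,-0.01],0],[[0,-0.035,0],0],[[0,-0.035,0],0],[[0,-0.035,0],0],[[0,-0.035,0],0],[[0,-0.035,0],0],[[0,-0.035,0],0],[[0,-0.035,0],0]]'
python3 -m creep '[[[0,-0.035,0],0],[[0,-0.035,0],0],[[-0.02,-0.034,0],0],[[-0.02,-0.034,0],0],[[-0.02,-0.034,0],0],[[-0.02,-0.034,0],0],[[-0.02,-0.034,0],0],[[-0.02,-0.034,0],0]]'
python3 -m creep '[[[-0.02,-0.034,0],0],[[-0.02,-0.034,0],0],[[-0.02,-0.034,0],0],[[-0.02,-0.034,0],0],[[0,0,0],0],[[0,0,0],0]]'
python3 -c "
from h import *
go([.371,.420,.02],-10.1)"
```

```text
time_s: 11.1
position: [0.5056, -0.0644, 0.1557]
ee_rot: [[0.985, -0.175, -0.003], [-0.175, -0.985, 0.001], [-0.003, 0.0, -1.0]]
force: [1.4, -0.3, -4.6]
width: 0.0075
finger_force: 117.7
time_s: 11.77
position: [0.4347, 0.2256, 0.1558]
ee_rot: [[0.984, -0.175, -0.003], [-0.175, -0.984, -0.001], [-0.003, 0.001, -1.0]]
force: [0.3, 0.5, -3.8]
width: 0.008
finger_force: 117.6
time_s: 12.27
position: [0.379, 0.3749, 0.1559]
ee_rot: [[0.986, -0.169, -0.003], [-0.169, -0.986, 0.0], [-0.003, 0.0, -1.0]]
force: [-0.1, -2.2, -6.0]
width: 0.0074
finger_force: 118.0
yaw -9.75 turn 0.35 shift after turn -0.0158 -0.043 0.1359
```

```bash
python3 -m creep '[[[-0.008,-0.022,0.01],0.3],[[-0.008,-0.021,0.03],0],[[0,0,0.03],0],[[0,0,0.03],0],[[0,0,0.02],0],[[0,0,0.01],0],[[0,0,0],0],[[0,0,0],0]]'
python3 -c "
from h import *
go([.371,.420,.016],-10.1)
im,d,W=shot('top');Z=W[...,2]; q=W[...,:2]-[.4342,.4092]; x=q@SX;y=q@SY; m=(Z>.02)&(Z<.06)&(abs(x)<.13)&(abs(y)<.05)&(x>-.03); print(m.sum(),np.percentile(x[m],[0,3,97,100]),np.percentile(y[m],[3,50,97]),np.percentile(Z[m],[5,50,95])); A=np.polyfit(x[m],y[m],1); print(A, np.polyfit(x[m],Z[m],1))"
```

```text
time_s: 12.93
position: [0.374, 0.4168, 0.0275]
ee_rot: [[0.983, -0.181, -0.001], [-0.181, -0.983, -0.001], [-0.001, 0.001, -1.0]]
force: [0.8, 0.1, -4.6]
width: 0.0077
finger_force: 118.0
yaw -10.44 turn -0.34 shift after turn -0.0035 -0.0026 0.0115
204 [-0.02931928 -0.02788245  0.0663517   0.06955811] [-0.01295326 -0.01046221 -0.00186731] [0.02417931 0.04801632 0.05441721]
[-0.00398998 -0.00905704] [0.00125632 0.0436533 ]
```

```bash
python3 -m creep '[[[0,0,0.006],0],[[0,0,0.005],0],[[0,0,0],0]]'
python3 -m creep '[[[0,0,0],0],[[0,0,0],0],[[0,0,0],0],[[0,0,0],0]]' 0.035
python3 -m creep '[[[0,0,-0.03],0],[[0,0,-0.035],0],[[0,0,-0.03],0],[[0,-0.04,-0.03],0],[[0,-0.04,0],0],[[0,-0.04,0],0],[[0,0,0],0],[[0,0,0],0]]'
python3 -c "
from h import *
im,d,W=shot('top','t5.png');Z=W[...,2]; q=W[...,:2]-[.4342,.4092]; x=q@SX;y=q@SY; m=(Z>.025)&(Z<.06)&(abs(x)<.13)&(abs(y)<.05); r=cv2.minAreaRect(q[m].astype(np.float32)); print(m.sum(),r,np.median(Z[m]),x[m].min(),x[m].max())
c=r[0]+np.array([.4342,.4092]); go([*c,.018],-10.2); print(c)
c=w2c(W)
hsv=cv2.cvtColor(im,cv2.COLOR_RGB2HSV); k=((hsv[...,0]<14)&(hsv[...,1]>110)&(abs(c[...,0])<.13)&(abs(c[...,1])<.13)).astype(np.uint8)
print(k.sum()); n,l,st,ce=cv2.connectedComponentsWithStats(k)
for i in range(1,n):
  if st[i,4]>15: print(st[i,4],np.nanmean(c[l==i],0).round(3), np.nanmin(c[l==i],0).round(3),np.nanmax(c[l==i],0).round(3))
"
```

```text
time_s: 13.23
position: [0.3739, 0.4173, 0.0168]
ee_rot: [[0.984, -0.181, 0.0], [-0.181, -0.984, -0.0], [0.0, 0.0, -1.0]]
force: [-0.1, 0.2, -4.3]
width: 0.0073
finger_force: 118.1
time_s: 13.57
position: [0.3743, 0.4182, 0.0177]
ee_rot: [[0.984, -0.18, 0.001], [-0.18, -0.984, 0.001], [0.001, -0.001, -1.0]]
force: [-0.9, 0.4, 0.4]
width: 0.0348
finger_force: 0.0
time_s: 14.23
position: [0.3934, 0.5317, 0.1371]
ee_rot: [[0.984, -0.178, 0.0], [-0.178, -0.984, 0.002], [-0.0, -0.002, -1.0]]
force: [0.6, -0.6, -1.0]
width: 0.0353
finger_force: 0.0
216 ((-0.006497792899608612, -0.006498880684375763), (0.013139220885932446, 0.14933785796165466), 79.45177459716797) 0.03956708896500178 -0.07988477794780136 0.06945063266603146
yaw -10.33 turn -0.13 shift after turn 0.0558 0.1188 0.1187
[0.42770221 0.40270112]
571
68 [0.086 0.014] [0.073 0.002] [0.099 0.027]
68 [ 0.076 -0.023] [ 0.064 -0.037] [ 0.089 -0.008]
67 [ 0.02 -0.06] [ 0.007 -0.074] [ 0.033 -0.048]
72 [ 0.01  -0.023] [-0.002 -0.037] [ 0.023 -0.009]
74 [-0.008  0.013] [-0.021 -0.001] [0.005 0.027]
75 [-0.077  0.014] [-0.089 -0.003] [-0.064  0.031]
74 [-0.079 -0.023] [-0.092 -0.037] [-0.066 -0.008]
73 [-0.097 -0.061] [-0.11  -0.075] [-0.084 -0.047]
```

View pics/t5.png

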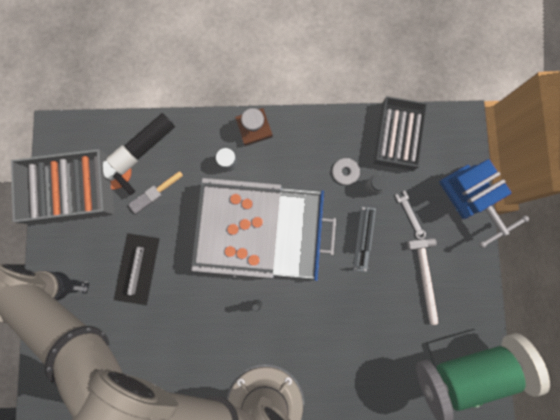

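Top view: drawer open (white inside at (290,235)), bar standing on the mat at (136,270), 8 blanks on the plate. Regrip the bar at its middle.

```bash
python3 -m creep '[[[0.018,0.04,0],-0.1],[[0.019,0.04,0],0],[[0.019,0.039,0],0],[[0,0,0.025],0],[[0,0,0.025],0],[[0,0,0],0]]'
python3 -c "
from h import *
go([.4277,.4027,.018],-10.2)"
```

```text
time_s: 14.78
position: [0.425, 0.4032, 0.0833]
ee_rot: [[0.983, -0.182, -0.004], [-0.182, -0.983, -0.006], [-0.003, 0.007, -1.0]]
force: [-1.2, -1.2, -0.6]
width: 0.0352
finger_force: 0.0
yaw -10.47 turn -0.27 shift after turn 0.0027 0.0 0.0653
```

```bash
python3 -m creep '[[[0.002,0,0.025],0],[[0,0,0.025],0],[[0,0,0.015],0],[[0,0,0],0],[[0,0,0],0]]'
python3 -m creep '[[[0,0,0],0],[[0,0,0],0],[[0,0,0],0],[[0,0,0],0]]' 0.0 120
python3 -m creep '[[[0,0,-0.02],0],[[0,0,-0.03],0],[[0,0,-0.03],0],[[0,0,-0.03],0],[[0,0,-0.03],0],[[0,0,0],0],[[0,0,0],0]]'
python3 -c "
from h import *
go([*c2w(.043,.075),.14],-6.4)"
```

```text
time_s: 15.2
position: [0.428, 0.4075, 0.0224]
ee_rot: [[0.984, -0.179, -0.001], [-0.179, -0.984, -0.001], [-0.001, 0.001, -1.0]]
force: [0.2, 0.3, 0.4]
width: 0.0351
finger_force: 0.0
time_s: 15.53
position: [0.4291, 0.4085, 0.024]
ee_rot: [[0.984, -0.179, 0.002], [-0.179, -0.984, 0.001], [0.002, -0.002, -1.0]]
force: [-0.7, -1.8, 6.9]
width: 0.0074
finger_force: 118.2
time_s: 16.12
position: [0.429, 0.4085, 0.1641]
ee_rot: [[0.984, -0.179, 0.003], [-0.179, -0.984, 0.003], [0.002, -0.003, -1.0]]
force: [0.0, 0.7, -5.3]
width: 0.0068
finger_force: 118.6
yaw -10.31 turn -3.91 shift after turn 0.2053 0.246 0.0241
```

```bash
python3 -m creep '[[[0,0,0],-3.9],[[0.029,0.0285,0],0],[[0.029,0.0285,0],0],[[0.029,0.0285,0],0],[[0.029,0.0285,0],0],[[0.029,0.0285,0],0],[[0.029,0.0285,0],0],[[0.029,0.0285,0],0]]'
python3 -m creep '[[[0,0.024,0],0],[[0,0.022,0],0],[[0,0,0],0],[[0,0,0.02],0],[[0,0,0.015],0],[[0,0,0],0],[[0,0,0],0]]'
python3 -c "
from h import *
go([*c2w(.041,.070),.105],-6.4)
for n in ('side','top'):
  im,d,W=shot(n,n+'6.png');c=w2c(W);Z=W[...,2];m=(Z>.105)&(Z<.16)&(abs(c[...,1]-.07)<.02)&(abs(c[...,0]-.04)<.09)
  print(n,m.sum(),np.percentile(c[m],[2,50,98],axis=0).round(3),np.percentile(Z[m],[2,50,98]))"
```

```text
time_s: 16.78
position: [0.6072, 0.1845, 0.1597]
ee_rot: [[0.994, -0.111, -0.004], [-0.111, -0.994, -0.002], [-0.004, 0.002, -1.0]]
force: [1.0, 0.8, -4.8]
width: 0.0068
finger_force: 118.4
time_s: 17.37
position: [0.6007, 0.1409, 0.1248]
ee_rot: [[0.994, -0.111, -0.005], [-0.111, -0.994, -0.001], [-0.005, 0.002, -1.0]]
force: [-0.4, -0.4, -4.4]
width: 0.0067
finger_force: 118.4
yaw -6.37 turn 0.03 shift after turn 0.0028 0.0042 0.0198
side 520 [[-0.037  0.065]
 [ 0.015  0.079]
 [ 0.105  0.088]] [0.10667471 0.1289278  0.15675324]
top 35 [[0.088 0.066]
 [0.103 0.068]
 [0.113 0.076]] [0.11002593 0.13948766 0.14531701]
```

```bash
python3 -m creep '[[[0.001,0,0.01],0],[[0,0,0.007],0],[[0,0,0],0],[[0,0,0],0]]'
python3 -c "
from h import *
print(sense()['force'],sense()['position'])"
python3 -m creep '[[[0,0,0.002],0],[[0,0,0],0],[[0,0,0],0]]'
```

```text
time_s: 17.8
position: [0.6032, 0.141, 0.1092]
ee_rot: [[0.994, -0.111, -0.001], [-0.111, -0.994, -0.0], [-0.001, 0.001, -1.0]]
force: [-0.1, 0.4, -4.5]
width: 0.0065
finger_force: 118.5
[-0.13003694  0.35489697 -4.50819023] [0.60316584 0.14097186 0.10924742]
time_s: 18.05
position: [0.6038, 0.1412, 0.1081]
ee_rot: [[0.994, -0.111, 0.0], [-0.111, -0.994, 0.0], [0.0, -0.0, -1.0]]
force: [0.5, -0.9, -4.7]
width: 0.0067
finger_force: 118.5
```

```bash
python3 -m creep '[[[0,0,0.002],0],[[0,0.008,0],0],[[0,0.012,0],0],[[0,0.012,0],0],[[0,0.012,0],0],[[0,0.012,0],0],[[0,0.012,0],0],[[0,0.012,0],0]]'
python3 -m creep '[[[0,0.012,0],0],[[0,0.012,0],0],[[0,0.012,0],0],[[0,0.012,0],0],[[0,0.012,0],0],[[0,0,0],0]]'
python3 -c "
from h import *
print(w2c(sense()['position']),sense()['position'])
im,d,W=shot('top','t7.png');shot('side','s7.png')
cv2.imwrite('pics/c7.png',np.hstack([cv2.resize(cv2.imread('pics/t7.png')[160:300,180:340],(400,350)),cv2.resize(cv2.imread('pics/s7.png')[180:340,180:380],(400,350))]))
"
```

```text
time_s: 18.72
position: [0.5945, 0.0602, 0.106]
ee_rot: [[0.994, -0.112, -0.0], [-0.112, -0.994, 0.0], [-0.0, -0.0, -1.0]]
force: [0.1, 1.1, -5.4]
width: 0.0068
finger_force: 118.5
time_s: 19.22
position: [0.5877, -0.0023, 0.1059]
ee_rot: [[0.993, -0.115, -0.001], [-0.115, -0.993, -0.002], [-0.0, 0.002, -1.0]]
force: [0.2, -0.9, -4.3]
width: 0.007
finger_force: 118.6
[ 0.04121555 -0.06953787] [ 0.58770738 -0.00229876  0.10587403]
```

View pics/c7.png

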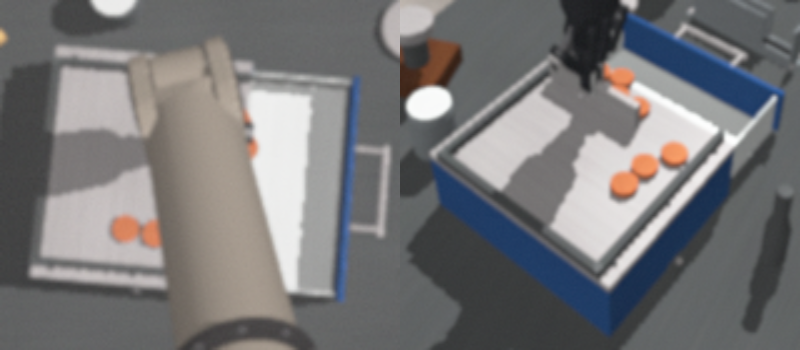

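The bar is pushing the five right-hand blanks ahead (side crop (620,75)–(640,105)); three remain at left. Continue over the edge.

```bash
python3 -m creep '[[[0,0.012,0],0],[[0,0.012,0],0],[[0,0.012,0],0],[[0,0.012,0],0],[[0,0.012,0],0],[[0,0.012,0],0],[[0,0,0],0],[[0,0,0],0]]'
python3 -m creep '[[[0,0,-0.015],0],[[0,0,-0.02],0],[[0,-0.02,-0.02],0],[[0,-0.04,0],0],[[0,-0.04,0],0],[[0,-0.04,0],0],[[0,-0.03,0],0],[[0,0,0],0]]'
python3 - <<'E'
from h import *
s=sense();print(w2c(s['position']),s['position'],s['force'])
go([*c2w(-.041,.075),.14],-6.4)
im,d,W=shot('top','t8.png');im2,_,W2=shot('side','s8.png')
cv2.imwrite('pics/c8.png',np.hstack([cv2.resize(cv2.imread('pics/t8.png')[160:300,180:340],(400,350)),cv2.resize(cv2.imread('pics/s8.png')[180:340,180:380],(400,350))]))
E
```

```text
time_s: 19.98
position: [0.5797, -0.0711, 0.1058]
ee_rot: [[0.993, -0.114, -0.0], [-0.114, -0.993, -0.0], [-0.0, 0.001, -1.0]]
force: [0.7, 0.3, -5.2]
width: 0.0073
finger_force: 118.6
time_s: 20.65
position: [0.5985, 0.1113, 0.1614]
ee_rot: [[0.995, -0.099, 0.001], [-0.099, -0.995, 0.007], [0.0, -0.007, -1.0]]
force: [-0.0, 2.4, -4.3]
width: 0.007
finger_force: 118.7
[0.03929354 0.04451168] [0.59851033 0.11125427 0.161444  ] [-0.02580964  2.38567366 -4.28339449]
yaw -5.68 turn 0.72 shift after turn -0.0803 -0.0305 0.0214
```

View pics/c8.png

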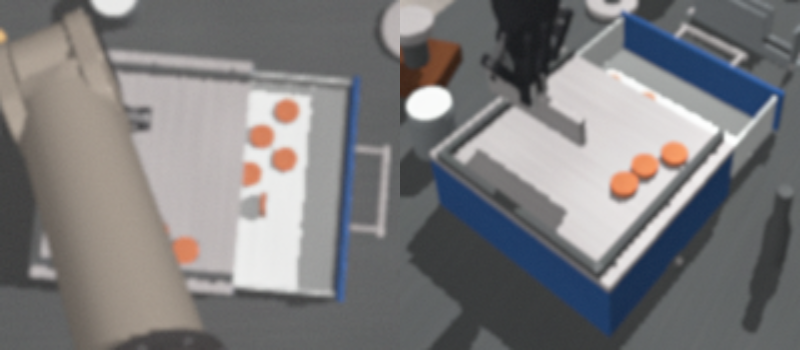

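Five blanks are in the drawer (top crop x 245–290), three left on the near side. Second pass.

```bash
python3 -m creep '[[[-0.027,-0.009,0],0],[[-0.027,-0.009,0],0],[[-0.027,-0.009,0],0],[[0,0,0],0],[[0,0,0.02],0],[[0,0,0.02],0],[[0,0,0],0],[[0,0,0],0]]'
python3 - <<'E'
from h import *
go([*c2w(-.041,.075),.106],-6.4)
for n in ('side','top'):
  im,d,W=shot(n);c=w2c(W);Z=W[...,2];m=(Z>.103)&(Z<.15)&(abs(c[...,1]-.075)<.02)&(abs(c[...,0]+.04)<.09)
  print(n,m.sum(),np.percentile(c[m],[2,50,98],axis=0).round(3).tolist(),np.percentile(Z[m],[2,50,98]))
  hsv=cv2.cvtColor(im,cv2.COLOR_RGB2HSV); k=((hsv[...,0]<14)&(hsv[...,1]>110)&(abs(c[...,0])<.13)&(abs(c[...,1])<.125)&(Z>.08)).astype(np.uint8)
  N,l,st,ce=cv2.connectedComponentsWithStats(k)
  print([(st[i,4],np.nanmean(c[l==i],0).round(3).tolist()) for i in range(1,N) if st[i,4]>8])
E
```

```text
time_s: 21.42
position: [0.5208, 0.134, 0.1203]
ee_rot: [[0.994, -0.113, -0.003], [-0.113, -0.994, -0.001], [-0.002, 0.002, -1.0]]
force: [0.2, -1.0, -4.4]
width: 0.0069
finger_force: 118.6
yaw -6.47 turn -0.07 shift after turn -0.0005 -0.0166 0.0143
side 517 [[-0.115, 0.056], [-0.065, 0.063], [0.029, 0.076]] [0.10350715 0.12297    0.14569388]
[(np.int32(103), [-0.098, -0.055]), (np.int32(182), [-0.08, -0.005])]
top 20 [[0.007, 0.055], [0.02, 0.058], [0.033, 0.061]] [0.13258437 0.13782128 0.14187348]
[(np.int32(75), [-0.077, 0.013]), (np.int32(72), [-0.079, -0.023]), (np.int32(76), [-0.096, -0.061])]
```

```bash
python3 -m creep '[[[0,0,0.008],0],[[0,0,0.0065],0],[[0,0,0],0],[[0,0.008,0],0],[[0,0.012,0],0],[[0,0.012,0],0],[[0,0.012,0],0],[[0,0.012,0],0]]'
python3 -m creep '[[[0,0.012,0],0],[[0,0.012,0],0],[[0,0.012,0],0],[[0,0.012,0],0],[[0,0.012,0],0],[[0,0.012,0],0],[[0,0.012,0],0],[[0,0.012,0],0]]'
python3 -m creep '[[[0,0.012,0],0],[[0,0.012,0],0],[[0,0.012,0],0],[[0,0.012,0],0],[[0,0,0],0],[[0,0,0],0]]'
python3 -m creep '[[[0,0,-0.015],0],[[0,0,-0.02],0],[[0,-0.02,-0.02],0],[[0,-0.04,0],0],[[0,-0.04,0],0],[[0,-0.04,0],0],[[0,-0.03,0],0],[[0,0,0],0]]'
python3 - <<'E'
from h import *
s=sense();print(w2c(s['position']),s['position'],s['force'])
im,d,W=shot('top','t9.png');im2,_,W2=shot('side','s9.png')
cv2.imwrite('pics/c9.png',np.hstack([cv2.resize(cv2.imread('pics/t9.png')[160:300,180:340],(400,350)),cv2.resize(cv2.imread('pics/s9.png')[180:340,180:380],(400,350))]))
E
```

```text
time_s: 22.18
position: [0.5152, 0.0777, 0.1066]
ee_rot: [[0.994, -0.113, 0.0], [-0.113, -0.994, -0.0], [0.0, 0.0, -1.0]]
force: [0.2, 0.7, -3.9]
width: 0.0064
finger_force: 118.7
time_s: 22.85
position: [0.5045, -0.0169, 0.1065]
ee_rot: [[0.994, -0.111, 0.0], [-0.111, -0.994, 0.0], [0.0, -0.0, -1.0]]
force: [0.4, 1.3, -4.1]
width: 0.0067
finger_force: 118.8
time_s: 23.35
position: [0.4989, -0.0647, 0.1063]
ee_rot: [[0.994, -0.113, -0.0], [-0.113, -0.994, -0.0], [-0.0, 0.0, -1.0]]
force: [0.1, 2.0, -4.7]
width: 0.007
finger_force: 118.7
time_s: 24.02
position: [0.5181, 0.1154, 0.1621]
ee_rot: [[0.995, -0.1, 0.002], [-0.1, -0.995, 0.006], [0.001, -0.006, -1.0]]
force: [0.3, 0.9, -4.4]
width: 0.0067
finger_force: 118.9
[-0.04102805  0.0396314 ] [0.51814531 0.11535776 0.16207248] [ 0.30750466  0.90402375 -4.377288  ]
```

View pics/c9.png

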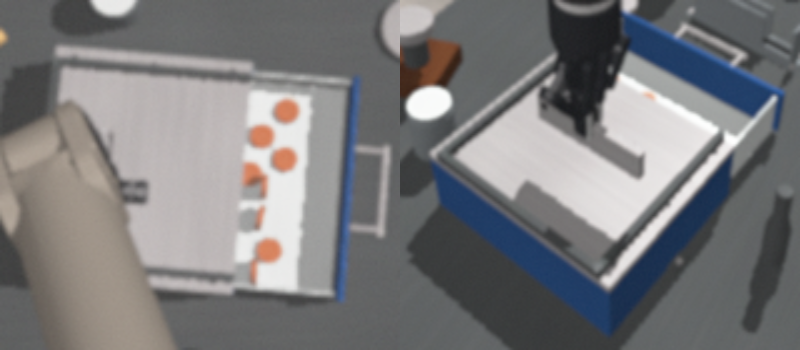

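The plate is clear; the blanks lie in the drawer. Check their heights, then take the bar to the mat.

```bash
python3 - <<'E'
from h import *
im,d,W=shot('top');c=w2c(W);Z=W[...,2]
m=(c[...,1]<-.135)&(c[...,1]>-.25)&(abs(c[...,0])<.125); print(np.nanpercentile(Z[m],[1,50,95,99,100]))
hsv=cv2.cvtColor(im,cv2.COLOR_RGB2HSV); k=((hsv[...,0]<14)&(hsv[...,1]>90)&(abs(c[...,0])<.14)&(abs(c[...,1])<.27)).astype(np.uint8)
N,l,st,ce=cv2.connectedComponentsWithStats(k)
for i in range(1,N):
  if st[i,4]>5: print(st[i,4],np.nanmean(W[l==i],0).round(3),np.nanmean(c[l==i],0).round(3),np.nanmax(Z[l==i]))
go([.4342,.4092,.16],-10.1)
E
```

```text
[0.00479118 0.01180929 0.02125329 0.04332252 0.0545836 ]
61 [ 0.633 -0.112  0.019] [ 0.098 -0.173] 0.027139186239014172
60 [ 0.599 -0.078  0.019] [ 0.061 -0.143] 0.0270351588521801
58 [ 0.569 -0.106  0.019] [ 0.034 -0.175] 0.025069192055173595
60 [ 0.547 -0.067  0.023] [ 0.008 -0.138] 0.045691419828811954
8 [ 0.492 -0.072  0.041] [-0.046 -0.15 ] 0.05458359952928625
65 [ 0.45  -0.083  0.019] [-0.086 -0.165] 0.02609620769156474
7 [ 0.425 -0.062  0.043] [-0.114 -0.148] 0.04544271712078731
yaw -6.29 turn 3.81 shift after turn -0.1354 -0.284 0.0011
```

```bash
python3 -m creep '[[[0,0,0],3.8],[[-0.019,-0.034,0],0],[[-0.019,-0.034,0],0],[[-0.019,-0.034,0],0],[[-0.019,-0.034,0],0],[[-0.019,-0.034,0],0],[[-0.019,-0.034,0],0],[[-0.019,-0.034,0],0]]'
python3 -m creep '[[[0,-0.022,0],0],[[0,-0.022,0],0],[[0,0,0],0],[[0,0,0.03],0],[[0,0,0.03],0],[[0,0,0.03],0],[[0,0,0],0],[[0,0,0],0]]'
python3 -c "
from h import *
go([.4342,.4092,.024],-10.1)"
```

```text
time_s: 24.83
position: [0.4295, 0.3629, 0.1613]
ee_rot: [[0.984, -0.18, 0.0], [-0.18, -0.984, -0.001], [0.0, 0.001, -1.0]]
force: [1.1, 0.5, -3.4]
width: 0.0069
finger_force: 118.9
time_s: 25.5
position: [0.4371, 0.4039, 0.0701]
ee_rot: [[0.984, -0.179, -0.003], [-0.179, -0.984, -0.004], [-0.002, 0.004, -1.0]]
force: [-0.0, 0.2, -3.7]
width: 0.0068
finger_force: 118.9
yaw -10.31 turn -0.21 shift after turn -0.0038 -0.0047 0.0461
```

```bash
python3 -m creep '[[[-0.003,-0.004,0.02],0],[[0,0,0.018],0],[[0,0,0.006],0],[[0,0,0.002],0],[[0,0,0],0],[[0,0,0],0]]'
python3 -c "
from h import *
print(sense()['force'])"
```

```text
time_s: 26.0
position: [0.4361, 0.4116, 0.0271]
ee_rot: [[0.984, -0.178, 0.002], [-0.178, -0.984, 0.002], [0.002, -0.002, -1.0]]
force: [0.1, 0.2, -3.4]
width: 0.0073
finger_force: 119.2
[ 0.0848387   0.20843571 -3.40953417]
```

```bash
python3 -m creep '[[[0,0,0.002],0],[[0,0,0.001],0],[[0,0,0],0],[[0,0,0],0]]'
python3 -m creep '[[[0,0,0.001],0],[[0,0,0],0],[[0,0,0],0]]'
```

```text
time_s: 26.33
position: [0.4358, 0.4117, 0.024]
ee_rot: [[0.984, -0.177, 0.002], [-0.177, -0.984, 0.001], [0.002, -0.002, -1.0]]
force: [-0.8, -2.2, 6.6]
width: 0.0069
finger_force: 120.6
time_s: 26.58
position: [0.4359, 0.4117, 0.024]
ee_rot: [[0.984, -0.177, 0.002], [-0.177, -0.984, 0.001], [0.002, -0.001, -1.0]]
force: [-2.7, -4.3, 15.2]
width: 0.0065
finger_force: 122.1
```

Touching the mat. Release, retreat upward, and check.

```bash
python3 -m creep '[[[0,0,0],0],[[0,0,0],0],[[0,0,0],0],[[0,0,0],0],[[0,0,0],0]]' 0.035
python3 -m creep '[[[0,0,-0.03],0],[[0,0,-0.035],0],[[0,0,-0.035],0],[[0,0.02,-0.035],0],[[0.02,0.034,0],0],[[0.02,0.034,0],0],[[0.02,0.034,0],0],[[0.02,0.034,0],0]]'
python3 -m creep '[[[0.015,0.036,0],0],[[0.015,0.036,0],0],[[0,0.038,0],0],[[0,0.038,0],0],[[0,0.038,0],0],[[0,0.038,0],0],[[0,0.038,0],0],[[0,0.038,0],0]]'
python3 -c "
from h import *
im,d,W=shot('top');Z=W[...,2]; q=W[...,:2]-[.4342,.4092]; x=q@SX;y=q@SY; m=(Z>.025)&(Z<.06)&(abs(x)<.13)&(abs(y)<.05); r=cv2.minAreaRect(np.stack([x,y],-1)[m].astype(np.float32)); print(m.sum(),r,np.median(Z[m]))
go([*c2w(0,-.36),.16],-6.4)"
```

```text
time_s: 27.0
position: [0.435, 0.4111, 0.0214]
ee_rot: [[0.984, -0.177, -0.0], [-0.177, -0.984, 0.0], [-0.0, -0.0, -1.0]]
force: [-0.1, 1.4, 1.1]
width: 0.0353
finger_force: 0.0
time_s: 27.67
position: [0.4864, 0.2417, 0.1568]
ee_rot: [[0.984, -0.176, 0.001], [-0.176, -0.984, 0.0], [0.001, -0.0, -1.0]]
force: [0.9, -0.6, 0.5]
width: 0.0351
finger_force: 0.0
time_s: 28.33
position: [0.4619, -0.0589, 0.1566]
ee_rot: [[0.984, -0.177, 0.0], [-0.177, -0.984, -0.0], [0.0, -0.0, -1.0]]
force: [1.1, 0.1, 0.2]
width: 0.0349
finger_force: 0.0
226 ((0.00019548088312149048, -0.0014600898139178753), (0.1500871181488037, 0.013611826114356518), 0.5661605000495911) 0.0387533893712413
yaw -10.71 turn -4.31 shift after turn 0.0786 0.2116 -0.0038
```

```bash
python3 -m creep '[[[0.012,0.02,0],-4.3],[[0.017,0.036,0],0],[[0.017,0.036,0],0],[[0.017,0.036,0],0],[[0.017,0.026,0],0],[[0,0,0],0],[[0,0,0],0]]' 0.04 100
python3 -c "
from h import *
im,d,W=shot('top');c=w2c(W);Z=W[...,2]; 
for n in ('top','side'):
  im,d,W=shot(n);c=w2c(W);Z=W[...,2]; m=(Z>.045)&(Z<.07)&(abs(c[...,0])<.07)&(c[...,1]<-.285)&(c[...,1]>-.33); print(n,m.sum(),np.median(c[m],0))
go([*c2w(0,-.301),.042],-6.4)"
```

```text
time_s: 28.97
position: [0.5249, -0.2209, 0.156]
ee_rot: [[0.994, -0.106, -0.0], [-0.106, -0.994, -0.0], [-0.0, 0.0, -1.0]]
force: [-0.4, 1.6, -0.9]
width: 0.0403
finger_force: 0.0
top 14 [-0.04958491 -0.2932938 ]
side 123 [-0.00497842 -0.2969533 ]
yaw -5.79 turn 0.61 shift after turn -0.0023 0.0104 0.1142
```

```bash
python3 -m creep '[[[-0.002,0.008,0.03],0.4],[[0,0,0.03],0],[[0,0,0.03],0],[[0,0,0.024],0],[[0,0,0],0],[[0,0,0],0]]'
python3 -m creep '[[[0,0,0],0],[[0,0,0],0],[[0,0,0],0],[[0,0,0],0]]' 0.0 100
python3 -m creep '[[[0,-0.01,0],0],[[0,-0.015,0],0],[[0,-0.015,0],0],[[0,-0.015,0],0],[[0,-0.015,0],0],[[0,-0.015,0],0],[[0,-0.015,0],0],[[0,0,0],0]]'
```

```text
time_s: 29.62
position: [0.521, -0.2254, 0.0419]
ee_rot: [[0.994, -0.108, -0.003], [-0.108, -0.994, 0.001], [-0.003, -0.001, -1.0]]
force: [-0.5, 0.5, 0.8]
width: 0.0399
finger_force: 0.0
time_s: 29.95
position: [0.5232, -0.2274, 0.0446]
ee_rot: [[0.994, -0.11, 0.003], [-0.11, -0.994, -0.001], [0.003, 0.001, -1.0]]
force: [-1.0, 0.0, 6.7]
width: 0.0064
finger_force: 98.1
time_s: 30.62
position: [0.5348, -0.124, 0.0447]
ee_rot: [[0.994, -0.106, 0.004], [-0.106, -0.994, 0.001], [0.004, -0.002, -1.0]]
force: [-0.6, 3.9, 7.4]
width: 0.0062
finger_force: 99.2
```

```bash
python3 -m creep '[[[0,-0.01,0],0],[[0,-0.008,0],0],[[0,-0.006,0],0],[[0,0,0],0],[[0,0,0],0]]'
python3 -m creep '[[[0,-0.004,0],0],[[0,-0.002,0],0],[[0,0,0],0]]'
python3 -c "
from h import *
print(w2c(sense()['position']))"
```

```text
time_s: 31.03
position: [0.5372, -0.1027, 0.0446]
ee_rot: [[0.994, -0.109, 0.004], [-0.109, -0.994, 0.0], [0.004, -0.001, -1.0]]
force: [-1.6, 2.7, 7.7]
width: 0.0059
finger_force: 99.2
time_s: 31.28
position: [0.5377, -0.0984, 0.0446]
ee_rot: [[0.994, -0.11, 0.004], [-0.11, -0.994, -0.001], [0.004, 0.001, -1.0]]
force: [-1.2, -0.9, 7.0]
width: 0.0059
finger_force: 99.2
[ 0.0022036  -0.17059922]
```

```bash
python3 -m creep '[[[0,-0.003,0],0],[[0,-0.001,0],0],[[0,0,0],0]]'
python3 -m creep '[[[0,0.001,0],0],[[0,0,0],0],[[0,0,0],0],[[0,0,0],0]]' 0.04
python3 -m creep '[[[0,0,-0.03],0],[[0,0,-0.035],0],[[0,0,-0.035],0],[[0,0.03,-0.035],0],[[-0.01,0.039,0],0],[[-0.01,0.039,0],0],[[-0.01,0.039,0],0],[[-0.01,0.039,0],0]]'
python3 -m creep '[[[-0.01,0.039,0],0],[[-0.01,0.039,0],0],[[0,0,0],0],[[0,0,0],0]]'
python3 - <<'E'
from h import *
for n in('top','side'):
    im,d,W=shot(n,n+'F.png'); c=w2c(W); Z=W[...,2]
    m=(Z>.045)&(Z<.075)&(abs(c[...,0])<.05)&(c[...,1]<-.15)&(c[...,1]>-.24); p=c[m]; print(n,m.sum(),np.median(p,0))
E
```

```text
time_s: 31.53
position: [0.5377, -0.0983, 0.0446]
ee_rot: [[0.994, -0.113, 0.003], [-0.113, -0.994, -0.005], [0.004, 0.004, -1.0]]
force: [-1.2, -9.8, 6.0]
width: 0.0061
finger_force: 99.2
time_s: 31.87
position: [0.5367, -0.0942, 0.0429]
ee_rot: [[0.994, -0.109, 0.001], [-0.109, -0.994, 0.0], [0.001, -0.001, -1.0]]
force: [0.2, -0.1, -0.1]
width: 0.0398
finger_force: 0.0
time_s: 32.53
position: [0.476, -0.2735, 0.1746]
ee_rot: [[0.994, -0.108, 0.001], [-0.108, -0.994, -0.0], [0.001, -0.0, -1.0]]
force: [1.0, 0.3, -0.0]
width: 0.0398
finger_force: 0.0
time_s: 32.87
position: [0.4466, -0.3503, 0.174]
ee_rot: [[0.993, -0.115, -0.0], [-0.115, -0.993, -0.001], [-0.0, 0.001, -1.0]]
force: [1.5, 0.7, 0.1]
width: 0.0399
finger_force: 0.0
top 113 [ 0.00117129 -0.1724649 ]
side 117 [-0.00180235 -0.16660528]
```

View pics/topF.png

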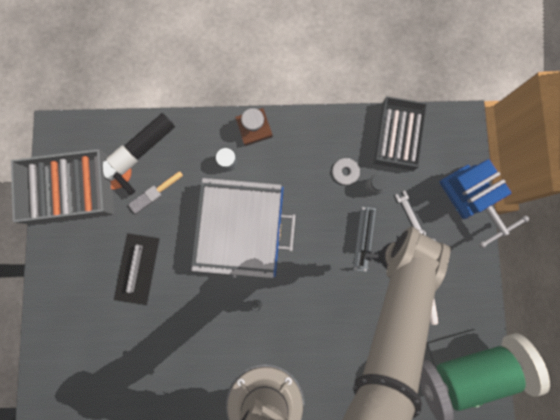

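View pics/sideF.png

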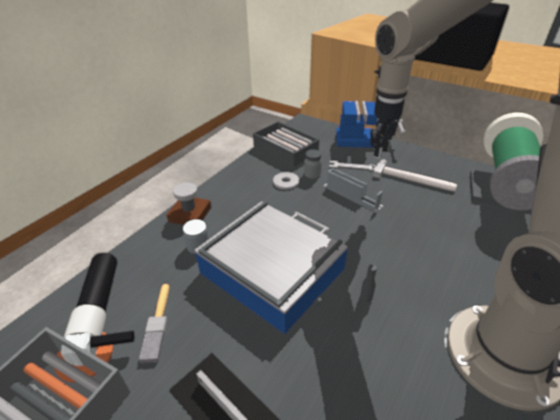

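The plate is empty, the drawer is shut (handle at (287,232) top), the bar stands on the mat at (134,268), and the bystanders look unmoved.

```bash
python3 -c "
from cell import finish_job
print(finish_job())"
```

```text
the job is handed in; nothing more can be done
None
```

I handed the job in at about 33 s with all eight blanks swept off the plate in two passes, the drawer pushed against its stop, the straightedge on its edge on the mat and the bystanders apparently unmoved; no verdict came back, and I couldn't see the blanks once the drawer was shut.

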